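Lock the kitchen scale's battery cover with the coin key

TASK

The kitchen scale lies upside down on the shelf with a fresh battery in it. Take the orange-handled coin key from its wooden stand, put its blade into the slot of the round grey battery cover, push the cover in gently and, keeping it pushed in, turn it a quarter turn clockwise to its stop without forcing it; let it spring back up, locked, and put the key back upright and fully home in its stand. Touch the cover with the key only and leave the tin, docker, ramekin and funnel where they are.

Things in the scene. Friction and masses are not known exactly. Their poses are not given: they have to be found in the camera images.
- key: Loose coin key, 60 g, standing upright in its stand. Origin: centre of the blade's lower end; z up along the key. Steel blade 3.5 mm thick (x), 24 mm wide (y), free from z = 0 to 20 mm; black collar 22 x 36 mm (x, y) from 20 to 26 mm; orange grip 12 mm thick (x) and 30 mm wide (y) from 26 to 71 mm. Blade and grip lie in the same plane, and the key is the same after a half turn about z. Best taken across the 12 mm (along x), fingertips just above the collar.
- stand: Fixed wooden stand 50 x 62 x 28 mm (x, y, z), origin at the centre of its underside, z up. In the middle of its top is a pocket 7.5 mm (x) by 28 mm (y), 24 mm deep, with a 2 mm chamfer. The key is home when its collar rests on the top, its origin then 8 mm above the stand's origin and the key's x and y along the stand's (either way round).
- seat (a point): Where the round grey battery cover's face has its centre when the bezel is central: on the scale, 42 mm above the shelf, z up, axes as the scale's. The cover is 46 mm across, its face 3 mm above the bezel. A slot 5 mm wide, 8 mm deep, with a flat black floor runs across the whole face through its centre, at cover = 0 along the scale's x. The blade's y must lie along the slot.
- cover (a joint): Turn of the cover, rad, growing clockwise seen from above. 0 = open; starts at 0 to 0.12; hard stop at 1.571, the slot then along the scale's y and the cover's red dot by the green one. Friction 0.05 N m. It turns only to about 0.2 unless pushed in 4 mm or more; past 1.4 and let go, it springs up and cannot turn back.
- plunger (a joint): How far the cover is pushed in, m: 0 = up, 0.006 = bottomed. Spring: 3 N when up, 1 N more per mm, 9 N at the bottom; then rigid. The key must never load the cover with more than 40 N in all: the push plus the side forces of both blade edges, added up (about 0.3 N m of turning while pushing 10 N).
- scale: Fixed white kitchen scale, upside down, 200 x 160 x 36 mm (x, y, z), 3 mm feet at its upper corners. Origin: centre of its underside, z up. On its upper face a fixed white bezel, 72 x 96 x 3 mm, carries the cover; it sits off centre by up to 7 mm either way along the scale's y, differently each time and not measured: find the slot by feel or eye. Bezel dots: red (open) at +x, green (locked) at -y.
- tin: Aluminium swiss roll tin, 330 x 230 x 20 mm, origin at the centre of its underside; a bystander.
- docker: White spiked dough docker with a red handle lying in the tin, about 140 x 150 x 55 mm, origin under the middle of its roller; a bystander.
- ramekin: Glass ramekin, 84 mm across, 45 mm high, origin at the centre of its underside; a bystander.
- funnel: Small steel funnel standing mouth down, 74 mm across, 78 mm high, origin at the centre of its underside; a bystander.
Mind the look-alikes: they are no part of the job. Leave any green look-alike of the key alone.

How it is judged (in metres and radians):
On the way, in this order (a step that is already met when the one before it is completed fails the run):
1. the key has been drawn out of its stand (z of key in the frame of stand above 0.04 m), for 0.1 s.
2. the blade is in the slot and has pushed the cover in (z of key in the frame of scale below 0.0335 m and horizontal distance between key and seat below 0.015 m and value of joint plunger above 0.003 m and value of joint cover below 0.8 rad), for 0.1 s.
3. the cover has been turned to its stop with the blade in the slot (z of key in the frame of scale below 0.0335 m and horizontal distance between key and seat below 0.015 m and value of joint cover above 1.4 rad), for 0.1 s.
At the end, for the whole second after the job is handed in: The cover is turned past 1.35 rad and sprung back up (less than 1.5 mm in); the key is at rest, released, upright (within 0.12 rad) in its stand, within 6 mm of its centre and 2.5 mm of fully home (value of joint cover above 1.35 rad and value of joint plunger below 0.0015 m and z of key in the frame of stand below 0.0105 m and horizontal distance between key and stand below 0.006 m and angle between key's own z axis and vertical below 0.12 rad and linear speed of key below 0.02 m/s); the robot touches nothing.
It fails at once if the key loads the cover with more than 40 N (contact force between key and cover above 40 N).
It fails at once if the robot itself touches the cover (contact force between any of the fingers, the arm and cover above 0.5 N).
It fails at once if a bystander is moved by more than 20 mm (distance of any of tin, docker, ramekin, funnel from where it was at the start of the episode above 0.02 m).
It also fails if it takes over 72 s, if anything falls off the work surface, if the arm or the gripper's body presses on something with over 40 N, if the wrist force passes 120 N, or if a joint passes its speed limit or range.

ROBOT

A 6-joint arm with a two-finger parallel gripper is mounted at the origin on the work surface. World frame = base frame: x ahead of the robot, y to its left, z up, the work surface at z = 0. Lengths are in m, angles in degrees, forces in N, time in s.
With the tool pointing down it reaches from about 0.275 to 0.75 m from the base axis. Payload 10.2 kg.
Tool frame: the origin (TCP) lies midway between the tips of the shut fingers; the grasp point (between the pads) lies 19 mm behind it; z points along the fingers, y is the direction in which the jaws open and shut (so a half turn about z gives the same grasp; the last joint's range is limited). The gripper opens to 85 mm and grips with 20 to 120 N. Pads are 22 mm wide; open, the fingers measure 114 mm over their backs; the gripper's body (76 mm by 85 mm) begins 54 mm behind the grasp point. The pads swing forward as they close: fully open they stand 13 mm farther back than shut.
Start: joints at [-77.2, 17.928, 85.812, -0, 76.261, -12.8], TCP at [0.227, -0.473, 0.231] pointing down, gripper open.
Joint ranges: [-168.41, 168.41], [-55.51, 124.54], [10.69, 146.95], [-70.63, 250.63], [1, 178], [-165.06, 165.06]. Speed limits (degrees/s): [136.94, 136.94, 172.46, 180, 180, 180].

INTERFACE

Orientations are given as a 3x3 rotation matrix whose columns are the frame's x, y, z axes.
In Python, from plant import env, grab_frame, camera_params gives the robot as it stands.
- The arm moves only by the tool step_arm, never from a script. Its argument "plan" is a list of rows, each a list of 3 entries, a list of its own where there are three numbers: the shift along the tool's x, y, z in cm, then the turn, a rotation vector about the tool's x, y, z in degrees, then the opening, from 0 (shut) to 1 (fully open). A call has 1 to 12 rows; each row is the pose to reach, as a shift and turn from the pose measured when the call began, along the tool's axes at that moment; what a row does not reach only later rows make up. A row lasts 1/8 s, in which the tool goes at most 62.5 mm and 10.7 degrees, less where a joint would pass 70% of its speed; a pose out of reach is approached as far as the arm can. A call with a gripper value outside its range is refused whole. The fingers move at their own pace and stop on an object; "grip_force" is the grip in N (left out, the last holds). Time passes only in rows, so rows that repeat a pose let the fingers close. It gives the time, the measured TCP pose, the force and the opening at its end, in the units of the state.
- env.sense(): the state, without advancing time (a new reading comes with each control period).
- grab_frame(name): name is "scene" or "top" or "wrist"; returns (picture, depth): 420x560x3 uint8, red, green, blue; 420x560 float32, m along the optical axis (not along the pixel's ray), 0 where there is no reading.
- camera_params(name): a dict with "vfov" (degrees; the focal length in pixels is half the picture's height over the tangent of half this angle, whatever the lens; pixels are square), "cx", "cy" (the principal point, pixels), "rvec" (rotation vector, rad) and "tvec" (3), from world to camera coordinates, as OpenCV has them. Camera axes: x right, y down, z forward; pixel columns grow to the right and rows downward; lengths in m; the calibration is good to about 2 mm. A picture is of the moment at which its call begins: read the wrist's pose just before it. camera_params takes no time and is no camera call; for the wrist camera it gives the pose at the moment of the call.
- env.finish_job(): hands the job in, once; it reports no verdict.
The state is a dict: "time": time; "joint_pos": joint angles; "dq": joint speeds; "tau": joint torques, N m; "eef_pos": TCP position; "ee_rot": TCP orientation; "force": force on the tool from outside, world axes, zero at the start; "moment": the same for the moment, N m; "grip_width": finger opening in m.
Only numpy, scipy, OpenCV 4.12 (cv2) and the standard library are available. Lean on these libraries where they do the work, as an engineer would, in place of code of your own. Each camera call takes 0.05 s, during which the arm holds its last target. There are 200 camera calls.

## Working session

There is one attempt and no reset: what is moved stays moved. The work goes in short steps, Python scripts to look and compute and a tool call to move; the robot and the scene stay as the last step left them, time stands still between calls to the robot, and variables do not carry over. Pictures are saved under pics/ and viewed, about 8 in all and at most 12, crops included, and the job is handed in when it is done.

Besides the shell and the picture viewer there is one more tool, called after "Emit:" as a command line: name --argument value ..., lists and objects as JSON in quotes. step_arm: Moves the arm, as the interface text tells. Its arguments: {"type":"object","properties":{"plan":{"type":"array"},"grip_force":{"type":"number"}},"required":["plan"]}

```bash
mkdir -p pics; ls
cat > h.py <<'E'
import numpy as np, cv2
from plant import env, grab_frame, camera_params
def K(p):
    f=210/np.tan(np.radians(p['vfov'])/2); return f
def cam(name):
    p=camera_params(name); R=cv2.Rodrigues(np.array(p['rvec'],float))[0]; t=np.array(p['tvec'],float).ravel()
    return K(p),p['cx'],p['cy'],R,t
def pt(c,u,v,z):  # ray onto plane z
    f,cx,cy,R,t=c; d=R.T@np.array([(u-cx)/f,(v-cy)/f,1]); o=-R.T@t
    return o+d*(z-o[2])/d[2]
def px(c,P):
    f,cx,cy,R,t=c; q=R@np.array(P)+t; return f*q[0]/q[2]+cx,f*q[1]/q[2]+cy
def cloud(c,D):
    f,cx,cy,R,t=c; v,u=np.mgrid[0:D.shape[0],0:D.shape[1]]
    q=np.stack([(u-cx)/f*D,(v-cy)/f*D,D],-1); return (q-t)@R
def save(n,im): cv2.imwrite('pics/'+n+'.png',im[:,:,::-1])
E
python3 - <<'E'
from h import *
ims=[]
for n in ('top','scene'):
    c=cam(n); im,D=grab_frame(n); np.savez('pics/'+n,im=im,D=D); save(n,im); ims.append(im); print(n,c, camera_params(n).keys())
save('both',cv2.resize(np.hstack(ims),(1120,420)))
s=env.sense(); print(s['time'],s['eef_pos'],s['ee_rot'],s['force'],s['grip_width'])
E
```

```text
pics
top (np.float64(472.8453582901748), 279.6466338136974, 205.71252133720938, array([[ 0.01440954, -0.99985687,  0.00886577],
       [-0.99190948, -0.01541233, -0.12600814],
       [ 0.12612675, -0.00697833, -0.99198959]]), array([0.15022175, 0.59656381, 1.2412539 ])) dict_keys(['vfov', 'cx', 'cy', 'rvec', 'tvec'])
scene (np.float64(484.29494135581024), 272.9133417390603, 211.41277573178618, array([[ 0.87592935,  0.48231852,  0.01079866],
       [ 0.37975981, -0.6755241 , -0.63202031],
       [-0.29754035,  0.55770604, -0.77487658]]), array([-0.58050456, -0.08571583,  1.36657642])) dict_keys(['vfov', 'cx', 'cy', 'rvec', 'tvec'])
0.1 [ 0.22677291 -0.47324158  0.23080668] [[ 9.01855312e-01  4.32038125e-01 -2.33552364e-04]
 [ 4.32038108e-01 -9.01854685e-01  1.09547828e-03]
 [ 2.62658089e-04 -1.08886643e-03 -9.99999373e-01]] [ 0.32751969 -0.54342913  0.59062836] 0.08531311680283915
```

View pics/top.png

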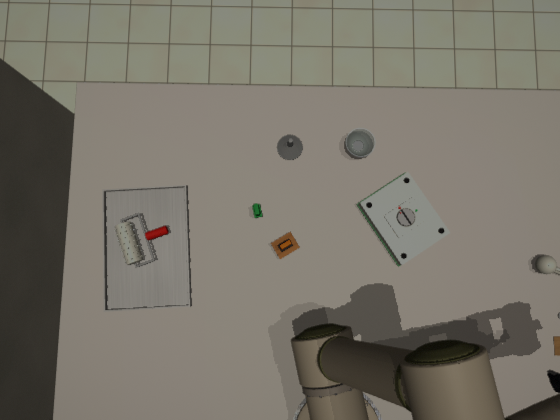

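View pics/scene.png

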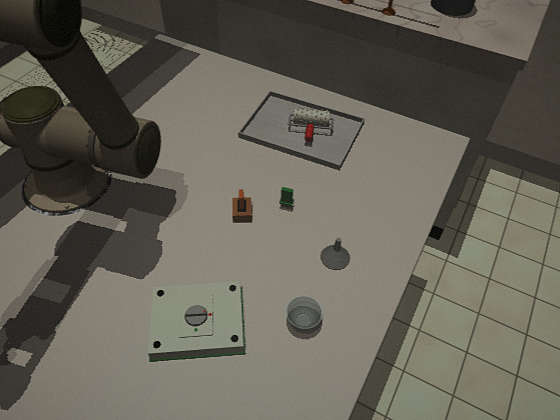

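Top view: the orange key in the brown stand is at (286,245). Candidates for it are the orange key at (286,245) and the green look-alike at (257,211), so I choose the orange one. The scale is at (403,218), its cover at about (405,216). The docker's red handle at (157,233) is a bystander.

Run:
```python
from h import *
for n in ('top','scene'):
    z=np.load(f'pics/{n}.npz'); im,D=z['im'],z['D']; c=cam(n); P=cloud(c,D)
    hsv=cv2.cvtColor(im,cv2.COLOR_RGB2HSV)
    x0,y0=(286,245) if n=='top' else (242,205)
    m=np.zeros(D.shape,bool); m[y0-25:y0+25,x0-25:x0+25]=1
    w=m&(hsv[...,0]<20)&(hsv[...,1]>110)
    hi=w&(P[...,2]>0.05); st=w&(abs(P[...,2]-0.028)<.006)
    for k,mm in (('key',hi),('stand',st)):
        q=P[mm]; print(n,k,len(q), np.median(q,0) if len(q) else '', q.max(0) if len(q) else '')
        if len(q)>8: print(cv2.minAreaRect((q[:,:2]*1000).astype(np.float32)))
    x0,y0=(403,218) if n=='top' else (197,320)
    m[:]=0; m[y0-55:y0+55,x0-55:x0+55]=1
    s=m&(abs(P[...,2]-.037)<.006)&(hsv[...,2]>60); q=P[s]; print(n,'scale',len(q),cv2.minAreaRect((q[:,:2]*1000).astype(np.float32)),np.median(q[:,2]))
    for k,h in (('red',(hsv[...,0]<8)|(hsv[...,0]>172)),('green',(hsv[...,0]>50)&(hsv[...,0]<80))):
        g=(s|m)&h&(hsv[...,1]>120)&(P[...,2]>.03); v,u=np.nonzero(g); print(k,len(u),u.mean() if len(u) else 0,v.mean() if len(u) else 0,np.median(P[g],0) if len(u) else '')
t=np.load('pics/top.npz')['im']; 
a=cv2.resize(t[160:270,350:460],(500,500),interpolation=cv2.INTER_CUBIC); 
save('crop1',a)
```

```text
top key 56 [0.48921114 0.14417718 0.07734113] [0.49997299 0.16805656 1.30515101]
((469.8307189941406, 156.27584838867188), (18.98311424255371, 74.93778991699219), 58.03963088989258)
top stand 305 [0.48852854 0.1455909  0.02725537] [0.52416298 0.18094006 0.033712  ]
((489.3116760253906, 144.00901794433594), (48.44718933105469, 60.6661262512207), 32.075923919677734)
top scale 3888 ((568.2362670898438, -178.6623077392578), (200.15626525878906, 161.93760681152344), 33.67902755737305) 0.035431913007244874
red 5 399.6 209.6 [ 0.59288363 -0.16464835  0.03819715]
green 1 416.0 210.0 [ 0.58816282 -0.20986134  0.0380564 ]
scene key 62 [0.49325586 0.13302935 0.07685362] [0.94764404 0.15656016 1.01102259]
((711.3098754882812, -194.88980102539062), (11.335522651672363, 836.5794067382812), 33.62247848510742)
scene stand 210 [0.49387536 0.13736446 0.02748853] [0.52399523 0.17904141 0.03245507]
((489.5494689941406, 142.3832550048828), (45.5428352355957, 64.14154815673828), 31.672779083251953)
scene scale 5692 ((566.3990478515625, -180.8010711669922), (200.84088134765625, 162.71334838867188), 33.9976806640625) 0.03618561312098436
red 15 197.6 319.4 [ 0.58987038 -0.16575447  0.03993925]
green 4 195.5 329.5 [ 0.58715554 -0.21012644  0.03840828]
```

Run:
```python
from h import *
s=env.sense(); R0=np.array(s['ee_rot']); p=np.array(s['eef_pos'])
f,cx,cy,R,t=cam('wrist'); o=-R.T@t
print('cam in tool',R0.T@(o-p),'\n',R0.T@R.T,f,cx,cy)
```

```text
cam in tool [ 0.0707044   0.00020547 -0.14324282] 
 [[ 3.36272286e-04 -9.60330955e-01 -2.78862590e-01]
 [ 9.99999761e-01  1.54270403e-04  6.74603080e-04]
 [-6.04821976e-04 -2.78862750e-01  9.60330777e-01]] 333.64916288811656 282.29841308778936 209.614366400784
```

Emit:
step_arm --plan '[[[38, -11.5, -2], [0, 0, -8], 1], [[38, -11.5, -2], [0, 0, -8], 1], [[38, -11.5, -2], [0, 0, -8], 1], [[38, -11.5, -2], [0, 0, -8], 1], [[38, -11.5, -2], [0, 0, -8], 1], [[38, -11.5, -2], [0, 0, -8], 1], [[38, -11.5, -2], [0, 0, -8], 1], [[38, -11.5, -2], [0, 0, -8], 1], [[38, -11.5, -2], [0, 0, -8], 1], [[38, -11.5, -2], [0, 0, -8], 1]]'

```text
time: 1.35
eef_pos: [0.5191, -0.2062, 0.251]
ee_rot: [[0.834, 0.552, -0.0], [0.552, -0.834, 0.001], [0.0, -0.001, -1.0]]
force: [-1.3, -0.8, 0.3]
grip_width: 0.0854
```

Run:
```python
from h import *
c=cam('wrist'); im,D=grab_frame('wrist'); np.savez('pics/w1',im=im,D=D); save('w1',im)
np.save('pics/w1c.npy',np.array(c,dtype=object),allow_pickle=True)
P=cloud(c,D); hsv=cv2.cvtColor(im,cv2.COLOR_RGB2HSV)
print(px(c,[.567,-.18,.042]))
s=(abs(P[...,2]-.036)<.006); q=P[s]; print(cv2.minAreaRect((q[:,:2]*1000).astype(np.float32)))
for k,h in (('red',(hsv[...,0]<8)|(hsv[...,0]>172)),('green',(hsv[...,0]>45)&(hsv[...,0]<85))):
    g=h&(hsv[...,1]>130)&(P[...,2]>.03)&(P[...,2]<.06)
    n,l,st,ce=cv2.connectedComponentsWithStats(g.astype(np.uint8))
    for i in range(1,n):
        if st[i,4]>5: print(k,st[i,4],ce[i],np.median(P[l==i],0))
```

```text
(np.float64(286.5785758679808), np.float64(129.25957331146358))
((511.3008117675781, -95.36831665039062), (200.70118713378906, 362.9072265625), 33.84203338623047)
red 34 [288.08823529  97.02941176] [ 0.59410966 -0.16382433  0.04026114]
red 11 [281.81818182 110.18181818] [ 0.57996025 -0.16561214  0.04288681]
green 21 [321. 128.] [ 0.58763825 -0.20908449  0.04035017]
```

View pics/w1.png

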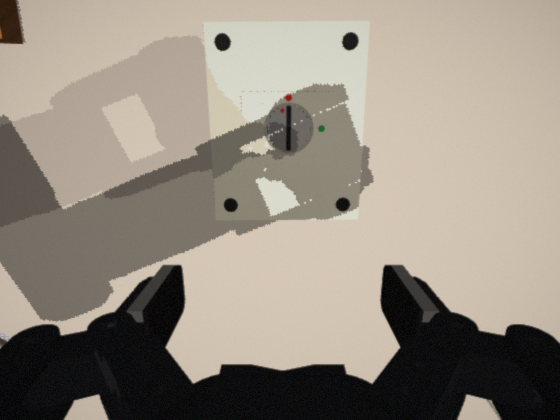

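Wrist view: the scale is fully in view, with the cover centred at about (289,128). The black slot runs from (289,106) to (289,150), with the red bezel dot at (288,97) and the green one at (321,128).

Run:
```python
from h import *
z=np.load('pics/w1.npz'); im,D=z['im'],z['D']; c=tuple(np.load('pics/w1c.npy',allow_pickle=True))
g=cv2.cvtColor(im,cv2.COLOR_RGB2GRAY); roi=np.zeros(g.shape,np.uint8); roi[100:156,262:316]=1
m=((g<45)&(roi>0)).astype(np.uint8)
n,l,st,ce=cv2.connectedComponentsWithStats(m); i=1+st[1:,4].argmax(); print(st[i],ce[i])
v,u=np.nonzero(l==i)
for zz in (.034,.038):
    q=np.array([pt(c,a,b,zz)[:2]*1000 for a,b in zip(u,v)],np.float32); r=cv2.minAreaRect(q); d=cv2.fitLine(q,cv2.DIST_L2,0,.01,.01).ravel()
    print(zz,r,q.mean(0),np.degrees(np.arctan2(d[1],d[0])))
# cover disc: points near z=.042 grey
P=cloud(c,D); print('cover z',np.median(P[(roi>0)&(g<140)][:,2]))
# corner feet: black
mf=((g<40)).astype(np.uint8); mf[240:]=0; n,l,st,ce=cv2.connectedComponentsWithStats(mf); F=[]
for i in range(1,n):
    if 80<st[i,4]<500: p=pt(c,*ce[i],.039); print(st[i,4],ce[i],p); F.append(p)
hs=cv2.cvtColor(im,cv2.COLOR_RGB2HSV)
sat=((hs[...,1]<60)&(g>60)&(g<150)&(roi>0)) 
print('red',pt(c,288.1,97,.039),'green',pt(c,321,128,.039))
e=g.copy()[95:165,250:330]; save('crop_cover',cv2.resize(im[90:165,245:335],(720,600),interpolation=cv2.INTER_CUBIC))
```

```text
[286 106   5  45 193] [288.16580311 129.0984456 ]
0.034 ((568.3272094726562, -181.06507873535156), (44.92746353149414, 4.272066593170166), 33.706974029541016) [ 567.68994 -181.65584] 32.968605
0.038 ((568.4371337890625, -180.91455078125), (44.42865753173828, 4.22464656829834), 33.70703887939453) [ 567.8072  -181.49876] 32.968582
cover z 0.04131491574600283
170 [349.74117647  40.77058824] [ 0.6698642  -0.18476941  0.039     ]
166 [222.04819277  41.78313253] [ 0.6009196  -0.08231159  0.039     ]
171 [288.21637427 129.21052632] [ 0.56788302 -0.18149369  0.039     ]
121 [230.30578512 204.56198347] [ 0.46530275 -0.17325313  0.039     ]
123 [342.29268293 204.02439024] [ 0.53409697 -0.27592751  0.039     ]
red [ 0.59411918 -0.16378002  0.039     ] green [ 0.58764274 -0.20910436  0.039     ]
```

View pics/crop_cover.png

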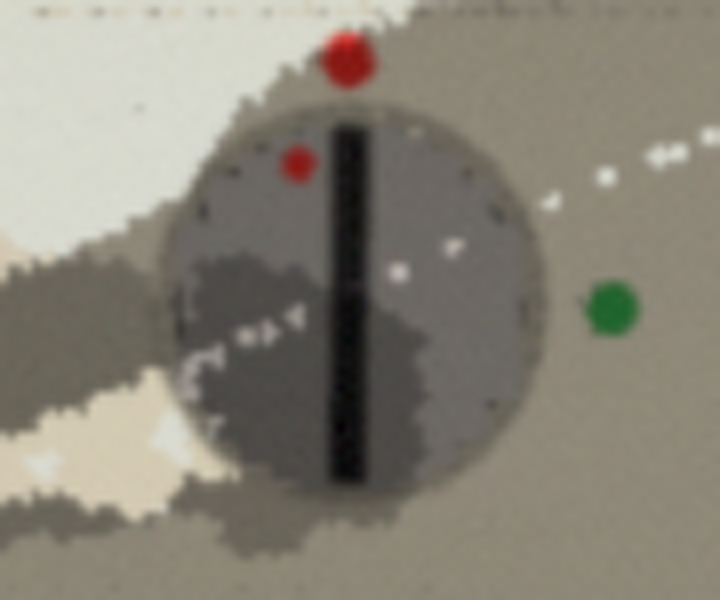

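Emit:
step_arm --plan '[[[16.8, -30.9, 3], [0, 0, -88.5], 1], [[16.8, -30.9, 3], [0, 0, -88.5], 1], [[16.8, -30.9, 3], [0, 0, -88.5], 1], [[16.8, -30.9, 3], [0, 0, -88.5], 1], [[16.8, -30.9, 3], [0, 0, -88.5], 1], [[16.8, -30.9, 3], [0, 0, -88.5], 1], [[16.8, -30.9, 3], [0, 0, -88.5], 1], [[16.8, -30.9, 3], [0, 0, -88.5], 1], [[16.8, -30.9, 3], [0, 0, -88.5], 1], [[16.8, -30.9, 3], [0, 0, -88.5], 1]]'

```text
time: 2.65
eef_pos: [0.4887, 0.1437, 0.2215]
ee_rot: [[-0.529, 0.849, -0.0], [0.849, 0.529, 0.001], [0.001, 0.0, -1.0]]
force: [-0.3, 0.1, 0.0]
grip_width: 0.0851
```

Run:
```python
from h import *
c=cam('wrist'); im,D=grab_frame('wrist'); np.savez('pics/w2',im=im,D=D)
s=env.sense(); p=np.array(s['eef_pos']); R0=np.array(s['ee_rot']); print(p,np.degrees(np.arctan2(R0[1,1],R0[0,1])))
P=cloud(c,D); hsv=cv2.cvtColor(im,cv2.COLOR_RGB2HSV)
u0,v0=map(int,px(c,[.489,.144,.05])); print(u0,v0)
w=(hsv[...,0]<20)&(hsv[...,1]>110)
def rep(k,mm):
    q=P[mm]; r=cv2.minAreaRect((q[:,:2]*1000).astype(np.float32)); v,u=np.nonzero(mm); print(k,len(q),r,np.median(q,0),u.mean(),v.mean())
near=np.hypot(P[...,0]-.489,P[...,1]-.144)<.06
rep('top',w&near&(P[...,2]>.073)&(P[...,2]<.085)); rep('stand',w&near&(abs(P[...,2]-.028)<.003))
a=im[max(0,v0-120):v0+120,max(0,u0-150):u0+150]; save('w2',cv2.resize(a,None,fx=2,fy=2))
```

```text
[0.48867955 0.14382987 0.22152265] 31.916586157267346
282 188
top 467 ((488.33526611328125, 144.42501831054688), (11.625688552856445, 29.36823844909668), 32.11216735839844) [0.48798851 0.14498666 0.07934013] 282.541755888651 194.6017130620985
stand 1932 ((488.6685485839844, 144.42300415039062), (49.091522216796875, 61.635643005371094), 31.235830307006836) [0.4851826  0.1488323  0.02868272] 282.6164596273292 180.44202898550725
```

View pics/w2.png

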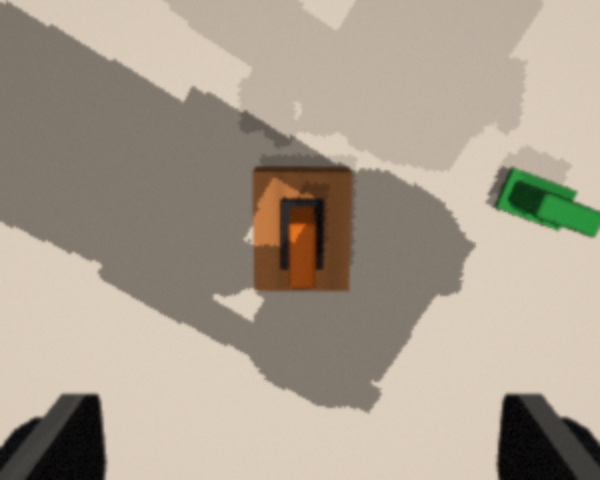

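The key (orange, in the crop at about (303,235)) stands squarely in its stand. The green look-alike is about 10 cm off to the right and clear of the fingers.

Emit:
step_arm --plan '[[[0.1, 0, 6], [0, 0, 0], 1], [[0.1, 0, 12], [0, 0, 0], 1], [[0.1, 0, 16], [0, 0, 0], 1], [[0.1, 0, 18.4], [0, 0, 0], 1], [[0.1, 0, 18.4], [0, 0, 0], 1], [[0.1, 0, 18.4], [0, 0, 0], 0], [[0.1, 0, 18.4], [0, 0, 0], 0], [[0.1, 0, 18.4], [0, 0, 0], 0], [[0.1, 0, 18.4], [0, 0, 0], 0], [[0.1, 0, 18.4], [0, 0, 0], 0], [[0.1, 0, 18.4], [0, 0, 0], 0], [[0.1, 0, 18.4], [0, 0, 0], 0]]' --grip_force 80

```text
time: 4.2
eef_pos: [0.4884, 0.1449, 0.038]
ee_rot: [[-0.529, 0.849, 0.001], [0.849, 0.529, 0.001], [0.001, 0.001, -1.0]]
force: [-0.7, -0.0, 6.2]
grip_width: 0.0111
```

Emit:
step_arm --plan '[[[0, 0, -2], [0, 0, 0], 0], [[0, 0, -5], [0, 0, 0], 0], [[0, 0, -9], [0, 0, 0], 0], [[0, 0, -12], [0, 0, 0], 0], [[0, 0, -12], [0, 0, 0], 0], [[0, 0, -12], [0, 0, 0], 0]]'

```text
time: 4.95
eef_pos: [0.4877, 0.1447, 0.1568]
ee_rot: [[-0.529, 0.849, -0.001], [0.849, 0.529, 0.001], [0.002, -0.001, -1.0]]
force: [-0.8, -0.6, -0.9]
grip_width: 0.0113
```

Run:
```python
from h import *
s=env.sense(); p=np.array(s['eef_pos']); R0=np.array(s['ee_rot']); print(p,np.degrees(np.arctan2(R0[1,1],R0[0,1])),s['force'],s['moment'],s['grip_width'])
c=cam('wrist'); im,D=grab_frame('wrist'); np.savez('pics/w3',im=im,D=D); save('w3',im)
for z in (0,.02,.026,.071): print(px(c,p+[0,0,z-.03]))
tgt=np.array([.568,-.181]); d=tgt-p[:2]; print('shift cm',R0[:2,:2].T@d*100)
```

```text
[0.48774631 0.14473788 0.15681052] 31.914005279240897 [-0.78595204 -0.55440579 -0.94210846] [ 0.01003356  0.00079062 -0.01137591] 0.011312900337325398
(np.float64(282.65409898301675), np.float64(244.5276346053805))
(np.float64(282.68170565302773), np.float64(259.67203398083296))
(np.float64(282.69127099709704), np.float64(264.9193669873395))
(np.float64(282.7928078574006), np.float64(320.6202089633614))
shift cm [-31.8925643  -10.40772143]
```

View pics/w3.png

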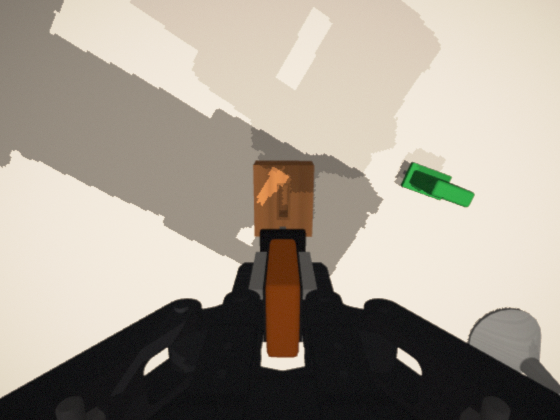

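The key is held upright between the pads (grip around (284,300)), and the empty stand shows behind it at (284,200). On to the scale.

Emit:
step_arm --plan '[[[-31.9, -10.4, 0], [0, 0, 88.7], 0], [[-31.9, -10.4, 0], [0, 0, 88.7], 0], [[-31.9, -10.4, 0], [0, 0, 88.7], 0], [[-31.9, -10.4, 0], [0, 0, 88.7], 0], [[-31.9, -10.4, 0], [0, 0, 88.7], 0], [[-31.9, -10.4, 0], [0, 0, 88.7], 0], [[-31.9, -10.4, 0], [0, 0, 88.7], 0], [[-31.9, -10.4, 0], [0, 0, 88.7], 0], [[-31.9, -10.4, 0], [0, 0, 88.7], 0], [[-31.9, -10.4, 0], [0, 0, 88.7], 0], [[-31.9, -10.4, 0], [0, 0, 88.7], 0]]'

```text
time: 6.38
eef_pos: [0.5678, -0.1809, 0.1554]
ee_rot: [[0.836, 0.549, -0.003], [0.549, -0.836, 0.002], [-0.002, -0.003, -1.0]]
force: [-0.2, -0.1, -1.0]
grip_width: 0.011
```

```bash
cat > w.py <<'E'
from h import *
import sys
s=env.sense(); p=np.array(s['eef_pos']); R0=np.array(s['ee_rot']); print(p,np.degrees(np.arctan2(R0[1,1],R0[0,1])),s['force'],s['moment'],s['grip_width'])
c=cam('wrist'); im,D=grab_frame('wrist'); save(sys.argv[1],im)
g=cv2.cvtColor(im,cv2.COLOR_RGB2GRAY); hsv=cv2.cvtColor(im,cv2.COLOR_RGB2HSV)
u,v=map(int,px(c,[.568,-.181,.038])); print('pred slot',u,v)
m=(g<45).astype(np.uint8); n,l,st,ce=cv2.connectedComponentsWithStats(m)
for i in range(1,n):
    if st[i,4]>40 and abs(ce[i][0]-u)<60 and abs(ce[i][1]-v)<60:
        vv,uu=np.nonzero(l==i); q=np.array([pt(c,a,b,.037)[:2]*1000 for a,b in zip(uu,vv)],np.float32); print(st[i],ce[i],cv2.minAreaRect(q))
for k,h in (('red',(hsv[...,0]<8)|(hsv[...,0]>172)),('green',(hsv[...,0]>45)&(hsv[...,0]<85))):
    n,l,st,ce=cv2.connectedComponentsWithStats((h&(hsv[...,1]>130)).astype(np.uint8))
    for i in range(1,n):
        if st[i,4]>15 and abs(ce[i][0]-u)<100 and abs(ce[i][1]-v)<100: print(k,st[i],ce[i],pt(c,*ce[i],.039))
d=np.array([.568,-.181])-p[:2]; print('shift cm',R0[:2,:2].T@d*100)
E
python3 w.py w4
```

```text
[ 0.5678168  -0.18092275  0.1554196 ] -56.72408493797611 [-0.18538703 -0.06088858 -1.03207063] [0.00157059 0.00134669 0.03180207] 0.01095172378545906
pred slot 282 203
[280 174   6  52 256] [282.8203125 197.0078125] ((570.048583984375, -179.70925903320312), (42.660282135009766, 4.004209995269775), 33.42022705078125)
red [279 162   8   8  55] [282.43636364 165.32727273] [ 0.59384996 -0.16399221  0.039     ]
red [272 180   5   5  22] [274.09090909 181.90909091] [ 0.57922407 -0.16569761  0.039     ]
green [322 200   7   7  36] [325.02777778 202.91666667] [ 0.58730888 -0.20933354  0.039     ]
shift cm [0.0110779  0.01651003]
```

View pics/w4.png

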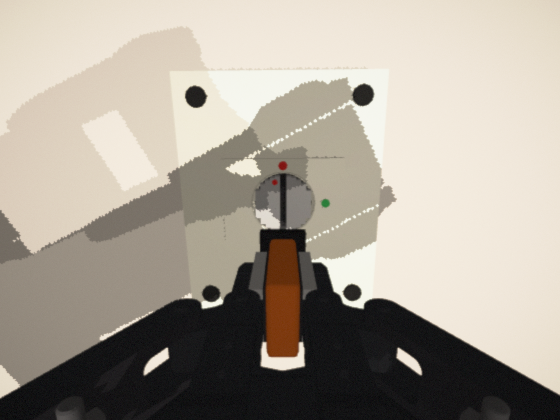

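Wrist view: the slot is at column 283 (rows 174–226) and the key's collar centre is also at column 283, so they are aligned within a fraction of a millimetre. Descending slowly.

Emit:
step_arm --plan '[[[0, 0, 4], [0, 0, 0], 0], [[0, 0, 7.5], [0, 0, 0], 0], [[0, 0, 7.5], [0, 0, 0], 0], [[0, 0, 7.8], [0, 0, 0], 0], [[0, 0, 8.1], [0, 0, 0], 0], [[0, 0, 8.3], [0, 0, 0], 0], [[0, 0, 8.5], [0, 0, 0], 0], [[0, 0, 8.5], [0, 0, 0], 0]]'

```text
time: 7.42
eef_pos: [0.5676, -0.1808, 0.0706]
ee_rot: [[0.836, 0.548, -0.003], [0.548, -0.836, 0.001], [-0.002, -0.003, -1.0]]
force: [0.1, -0.2, -0.2]
grip_width: 0.0113
```

Emit:
step_arm --plan '[[[0, 0, 0.1], [0, 0, 0], 0], [[0, 0, 0.2], [0, 0, 0], 0], [[0, 0, 0.3], [0, 0, 0], 0], [[0, 0, 0.4], [0, 0, 0], 0], [[0, 0, 0.4], [0, 0, 0], 0]]'

```text
time: 8.05
eef_pos: [0.5676, -0.1808, 0.0665]
ee_rot: [[0.836, 0.548, -0.003], [0.548, -0.836, 0.002], [-0.002, -0.003, -1.0]]
force: [0.7, -0.1, -1.1]
grip_width: 0.0109
```

Emit:
step_arm --plan '[[[0, 0, 0.1], [0, 0, 0], 0], [[0, 0, 0.2], [0, 0, 0], 0], [[0, 0, 0.3], [0, 0, 0], 0], [[0, 0, 0.4], [0, 0, 0], 0], [[0, 0, 0.4], [0, 0, 0], 0]]'

```text
time: 8.68
eef_pos: [0.5676, -0.1808, 0.0627]
ee_rot: [[0.836, 0.549, -0.003], [0.549, -0.836, 0.001], [-0.001, -0.003, -1.0]]
force: [-0.7, 0.8, 2.4]
grip_width: 0.0112
```

Emit:
step_arm --plan '[[[0, 0, 0.1], [0, 0, 0], 0], [[0, 0, 0.2], [0, 0, 0], 0], [[0, 0, 0.3], [0, 0, 0], 0], [[0, 0, 0.3], [0, 0, 0], 0]]'

```text
time: 9.18
eef_pos: [0.5677, -0.1808, 0.0599]
ee_rot: [[0.836, 0.549, -0.003], [0.549, -0.836, 0.001], [-0.001, -0.003, -1.0]]
force: [-2.7, 1.0, 5.7]
grip_width: 0.011
```

Emit:
step_arm --plan '[[[0, 0, 0.1], [0, 0, 0], 0], [[0, 0, 0.2], [0, 0, 0], 0], [[0, 0, 0.2], [0, 0, 0], 0], [[0, 0, 0.2], [0, 0, 0], 0]]'

```text
time: 9.68
eef_pos: [0.5677, -0.1808, 0.0583]
ee_rot: [[0.836, 0.549, -0.002], [0.549, -0.836, 0.001], [-0.001, -0.002, -1.0]]
force: [-3.5, 1.3, 7.2]
grip_width: 0.0114
```

Run:
```python
from h import *
s=env.sense(); print(s['eef_pos'],s['force'],s['moment'])
```

```text
[ 0.56770129 -0.18084754  0.05829886] [-3.47362449  1.26265882  7.20172076] [ 0.24821351  0.5705028  -0.03504724]
```

Emit:
step_arm --plan '[[[0, 0, 0], [0, 0, 4], 0], [[0, 0, 0], [0, 0, 8], 0], [[0, 0, 0], [0, 0, 12], 0], [[0, 0, 0], [0, 0, 16], 0], [[0, 0, 0], [0, 0, 20], 0], [[0, 0, 0], [0, 0, 20], 0]]'

```text
time: 10.42
eef_pos: [0.568, -0.1808, 0.0588]
ee_rot: [[0.973, 0.229, -0.002], [0.229, -0.973, 0.001], [-0.001, -0.001, -1.0]]
force: [-0.9, 1.7, 5.6]
grip_width: 0.0113
```

```bash
cat > s.py <<'E'
from h import *
s=env.sense(); R=np.array(s['ee_rot']); print(s['eef_pos'],'slot ang',np.degrees(np.arctan2(R[1,0],R[0,0])),s['force'],s['moment'],s['grip_width'],'f_tool',R.T@s['force'])
E
python3 s.py
```

```text
[ 0.56795586 -0.18084213  0.05877396] slot ang 13.230458134937274 [-0.86925267  1.66801671  5.61864017] [ 0.2616912   0.35697005 -0.07904596] 0.011272761637654035 f_tool [-0.47230491 -1.83001776 -5.61559974]
```

Emit:
step_arm --plan '[[[0, 0, 0.1], [0, 0, 0], 0], [[0, 0, 0.15], [0, 0, 0], 0], [[0, 0, 0.15], [0, 0, 4], 0], [[0, 0, 0.15], [0, 0, 8], 0], [[0, 0, 0.15], [0, 0, 12], 0], [[0, 0, 0.15], [0, 0, 16], 0], [[0, 0, 0.15], [0, 0, 20], 0], [[0, 0, 0.15], [0, 0, 20], 0]]'

```text
time: 11.42
eef_pos: [0.568, -0.1806, 0.0578]
ee_rot: [[0.993, -0.119, -0.002], [-0.119, -0.993, 0.001], [-0.002, -0.001, -1.0]]
force: [-3.5, 2.2, 8.4]
grip_width: 0.011
```

```bash
python3 s.py
```

```text
[ 0.56797193 -0.18062545  0.057799  ] slot ang -6.8081340318051415 [-3.46236599  2.21634693  8.42673001] [0.48003163 0.60766411 0.03330304] 0.011042904441763778 f_tool [-3.71572734 -1.7986829  -8.41831698]
```

Emit:
step_arm --plan '[[[0, 0, 0], [0, 0, 4], 0], [[0, 0, 0], [0, 0, 8], 0], [[0, 0, 0], [0, 0, 12], 0], [[0, 0, 0], [0, 0, 16], 0], [[0, 0, 0], [0, 0, 20], 0], [[0, 0, 0], [0, 0, 24], 0], [[0, 0, 0], [0, 0, 24], 0]]'

```text
time: 12.3
eef_pos: [0.568, -0.1804, 0.0582]
ee_rot: [[0.859, -0.513, -0.002], [-0.513, -0.859, 0.001], [-0.002, -0.001, -1.0]]
force: [-2.7, 2.7, 7.9]
grip_width: 0.0113
```

```bash
python3 s.py
```

```text
[ 0.56803528 -0.18035294  0.05821423] slot ang -30.839976479542194 [-2.70013983  2.71923153  7.90938837] [0.47685614 0.4425702  0.00504685] 0.011327024121139636 f_tool [-3.72865816 -0.95451187 -7.9012287 ]
```

Emit:
step_arm --plan '[[[0, 0, 0.03], [0, 0, 4], 0], [[0, 0, 0.03], [0, 0, 8], 0], [[0, 0, 0.03], [0, 0, 12], 0], [[0, 0, 0.03], [0, 0, 16], 0], [[0, 0, 0.03], [0, 0, 20], 0], [[0, 0, 0.03], [0, 0, 23], 0], [[0, 0, 0.03], [0, 0, 23], 0]]'

```text
time: 13.18
eef_pos: [0.5681, -0.1801, 0.0583]
ee_rot: [[0.59, -0.808, -0.001], [-0.808, -0.59, 0.002], [-0.002, -0.0, -1.0]]
force: [-2.4, 3.1, 7.7]
grip_width: 0.0109
```

```bash
python3 s.py
```

```text
[ 0.56814917 -0.18010706  0.05832588] slot ang -53.86930367703227 [-2.41024293  3.08676413  7.74924373] [0.49220047 0.42610189 0.0088879 ] 0.010941720728794445 f_tool [-3.93103797  0.12604503 -7.74075031]
```

Emit:
step_arm --plan '[[[0, 0, 0.02], [0, 0, 1], 0], [[0, 0, 0.02], [0, 0, 2], 0], [[0, 0, 0.02], [0, 0, 3], 0], [[0, 0, 0.02], [0, 0, 3], 0]]'

```text
time: 13.68
eef_pos: [0.5682, -0.18, 0.0585]
ee_rot: [[0.547, -0.837, -0.001], [-0.837, -0.547, 0.002], [-0.002, -0.0, -1.0]]
force: [-2.5, 1.1, 7.3]
grip_width: 0.0114
```

```bash
python3 s.py
```

```text
[ 0.56820354 -0.18003843  0.05851529] slot ang -56.8703898479046 [-2.46913711  1.05314471  7.32202986] [0.32007139 0.56172407 0.05622012] 0.011443232685667633 f_tool [-2.24626532  1.49164135 -7.31759327]
```

Emit:
step_arm --plan '[[[0, 0, 0.03], [0, 0, 1], 0], [[0, 0, 0.03], [0, 0, 2], 0], [[0, 0, 0.03], [0, 0, 2], 0]]'

```text
time: 14.05
eef_pos: [0.5682, -0.18, 0.0586]
ee_rot: [[0.517, -0.856, -0.001], [-0.856, -0.517, 0.002], [-0.002, -0.0, -1.0]]
force: [-2.7, 2.1, 7.7]
grip_width: 0.0109
```

```bash
python3 s.py
```

```text
[ 0.56823497 -0.18000105  0.05861881] slot ang -58.86740350164459 [-2.67629966  2.14492416  7.74643775] [0.27655481 0.51437688 0.00319606] 0.010925913914642219 f_tool [-3.23437054  1.18173305 -7.7403444 ]
```

Emit:
step_arm --plan '[[[0, 0, 0.02], [0, 0, 1], 0], [[0, 0, 0.02], [0, 0, 1.5], 0], [[0, 0, 0.02], [0, 0, 1.5], 0]]'

```text
time: 14.42
eef_pos: [0.5682, -0.18, 0.0588]
ee_rot: [[0.494, -0.869, -0.001], [-0.869, -0.494, 0.002], [-0.002, 0.0, -1.0]]
force: [-2.7, 1.3, 6.9]
grip_width: 0.0108
```

```bash
python3 s.py; sed -i 's/\[.568,-.181,.038\]/[.568,-.180,.038]/' w.py; python3 w.py w5
```

```text
[ 0.56824575 -0.17998804  0.05877775] slot ang -60.3674808374093 [-2.6950578   1.25413811  6.91463346] [0.18349058 0.57247348 0.05544379] 0.010778738919181477 f_tool [-2.43527431  1.72256986 -6.91017706]
[ 0.56824575 -0.17998804  0.05877775] -150.3674796738269 [-2.6950578   1.25413811  6.91463346] [0.18349058 0.57247348 0.05544379] 0.010778738919181477
pred slot 282 252
red [263 216   9   8  55] [267.2        219.32727273] [ 0.58399638 -0.19241992  0.039     ]
red [219 251  12  12 119] [224.52941176 256.05882353] [ 0.59375888 -0.1633157   0.039     ]
green [271 183  13  13 119] [277.10084034 189.12605042] [ 0.58736637 -0.20874569  0.039     ]
shift cm [0.07581048 0.07139604]
```

View pics/w5.png

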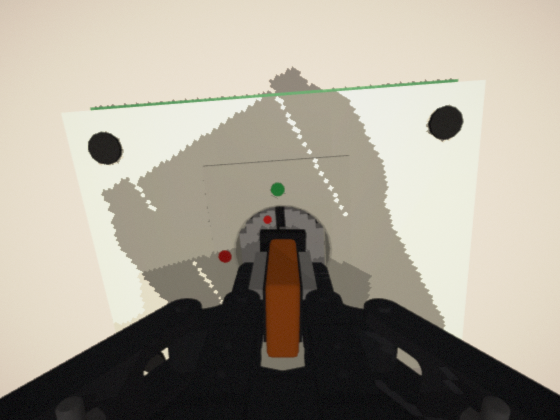

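Wrist view: the cover's red dot at (267,219) is now by the green dot at (277,189), the slot end shows at (281,214), and the dot has turned about 89.5°. The cover is at its stop, so I ease off and lift straight out.

Emit:
step_arm --plan '[[[0, 0, 0], [0, 0, -2], 0], [[0, 0, -0.2], [0, 0, -2], 0], [[0, 0, -0.5], [0, 0, -2], 0], [[0, 0, -0.8], [0, 0, -2], 0], [[0, 0, -1.2], [0, 0, -2], 0], [[0, 0, -1.8], [0, 0, -2], 0], [[0, 0, -3], [0, 0, -2], 0], [[0, 0, -6], [0, 0, -2], 0], [[0, 0, -10], [0, 0, -2], 0], [[0, 0, -10], [0, 0, -2], 0]]'

```text
time: 15.72
eef_pos: [0.5696, -0.1808, 0.1626]
ee_rot: [[0.525, -0.851, 0.005], [-0.851, -0.525, -0.002], [0.004, -0.003, -1.0]]
force: [0.2, 0.3, -0.3]
grip_width: 0.0115
```

```bash
python3 w.py w6
python3 - <<'E'
from h import *
s=env.sense(); p=np.array(s['eef_pos']); R0=np.array(s['ee_rot'])
c=cam('wrist'); im,D=grab_frame('wrist'); P=cloud(c,D)
g=np.hypot(P[...,0]-.568,P[...,1]+.1805); m=(g<.021)&(P[...,2]<.06); print('face z',np.percentile(P[m][:,2],[10,50,90]),m.sum())
for r in (.028,.03): 
    m=(abs(g-.03)<.003)&(P[...,2]<.06); print('bezel',np.median(P[m][:,2]))
print('to stand cm',R0[:2,:2].T@(np.array([.4884,.1444])-p[:2])*100)
im=im[100:380,140:420]; save('w6c',cv2.resize(im,(560,560)))
E
```

```text
[ 0.569636   -0.18078345  0.16255822] -148.35644170303433 [ 0.22755822  0.28113826 -0.32322549] [ 0.03969358 -0.03888015  0.01218198] 0.011453558830141337
pred slot 283 204
[280 176   7  51 236] [283.59745763 199.21610169] ((569.2205810546875, -181.8114776611328), (4.111499786376953, 43.1790885925293), 34.25157165527344)
red [273 181   5   6  20] [274.8 183.5] [ 0.58358172 -0.19135142  0.039     ]
red [243 202   8   8  49] [246.91836735 205.24489796] [ 0.5937288 -0.1635087  0.039    ]
green [279 160   7   7  40] [282.075 162.8  ] [ 0.58738603 -0.20881409  0.039     ]
shift cm [-0.06739228  0.15063741]
face z [0.03471783 0.04243114 0.04338922] 2037
bezel 0.03958458043629799
bezel 0.03958458043629799
to stand cm [-31.86359698 -10.19576378]
```

View pics/w6c.png

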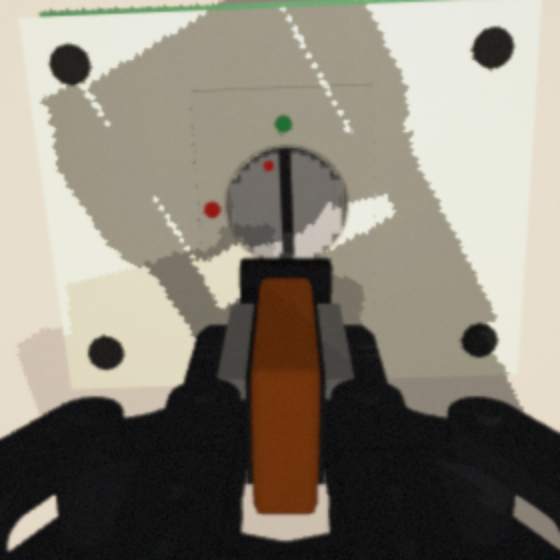

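Emit:
step_arm --plan '[[[-31.9, -10.2, 0], [0, 0, -0.3], 0], [[-31.9, -10.2, 0], [0, 0, -0.3], 0], [[-31.9, -10.2, 0], [0, 0, -0.3], 0], [[-31.9, -10.2, 0], [0, 0, -0.3], 0], [[-31.9, -10.2, 0], [0, 0, -0.3], 0], [[-31.9, -10.2, 0], [0, 0, -0.3], 0], [[-31.9, -10.2, 0], [0, 0, -0.3], 0], [[-31.9, -10.2, 0], [0, 0, -0.3], 0], [[-31.9, -10.2, 0], [0, 0, -0.3], 0]]'

```text
time: 16.95
eef_pos: [0.4879, 0.144, 0.1591]
ee_rot: [[0.528, -0.849, -0.001], [-0.849, -0.528, 0.001], [-0.002, 0.0, -1.0]]
force: [0.1, 0.3, -0.2]
grip_width: 0.0114
```

```bash
python3 s.py
python3 - <<'E'
from h import *
s=env.sense(); p=np.array(s['eef_pos']); R0=np.array(s['ee_rot'])
print('to stand cm',R0[:2,:2].T@(np.array([.4884,.1446])-p[:2])*100)
c=cam('wrist'); im,D=grab_frame('wrist'); save('w7',im); P=cloud(c,D); hsv=cv2.cvtColor(im,cv2.COLOR_RGB2HSV)
m=(hsv[...,0]<20)&(hsv[...,1]>80)&(abs(P[...,2]-.028)<.004); q=P[m]; print(cv2.minAreaRect((q[:,:2]*1000).astype(np.float32)))
v,u=np.nonzero(m); print(u.min(),u.max(),v.min(),v.max())
print('axis px at stand',px(c,[p[0],p[1],.028]))
m=(hsv[...,0]<20)&(hsv[...,1]>110)&(P[...,2]>.1); v,u=np.nonzero(m); print('key',u.min(),u.max(),np.median(u))
E
```

```text
[0.48790579 0.1440128  0.15910177] slot ang -58.150004814593906 [ 0.09177691  0.30811565 -0.23741584] [-0.0348277   0.02270025  0.00454898] 0.01135867885421949 f_tool [-0.21283476 -0.24066107  0.23771444]
to stand cm [-0.02379952 -0.07296605]
((488.6314697265625, 143.6141815185547), (50.004661560058594, 61.98663330078125), 31.610408782958984)
252 312 162 233
axis px at stand (np.float64(282.0134641079242), np.float64(199.71121798772))
key 255 309 282.0
```

View pics/w7.png

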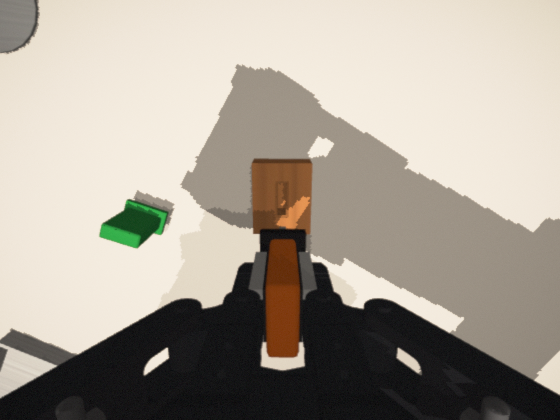

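The pocket at (282,198) is in line with the key. Lowering in.

Emit:
step_arm --plan '[[[0, -0.05, 4], [0, 0, 0], 0], [[0, -0.05, 8], [0, 0, 0], 0], [[0, -0.05, 8.8], [0, 0, 0], 0], [[0, -0.05, 9.3], [0, 0, 0], 0], [[0, -0.05, 9.8], [0, 0, 0], 0], [[0, -0.05, 10.3], [0, 0, 0], 0], [[0, -0.05, 10.3], [0, 0, 0], 0]]'

```text
time: 17.88
eef_pos: [0.4882, 0.1445, 0.0562]
ee_rot: [[0.528, -0.849, -0.001], [-0.849, -0.528, 0.001], [-0.002, 0.0, -1.0]]
force: [0.3, 0.5, 0.5]
grip_width: 0.0115
```

```bash
python3 s.py
```

```text
[0.48821085 0.14454969 0.05623962] slot ang -58.144724977174484 [0.3139804  0.48389351 0.47424948] [ 0.01002098 -0.02775402  0.032742  ] 0.011525408521276842 f_tool [-0.24619298 -0.52194287 -0.47393443]
```

Key tip is at about z = 0.027, just in the mouth of the pocket, with no force. Continuing down.

Emit:
step_arm --plan '[[[0, 0, 0.4], [0, 0, 0], 0], [[0, 0, 0.8], [0, 0, 0], 0], [[0, 0, 1.2], [0, 0, 0], 0], [[0, 0, 1.5], [0, 0, 0], 0], [[0, 0, 1.7], [0, 0, 0], 0], [[0, 0, 1.7], [0, 0, 0], 0]]'

```text
time: 18.62
eef_pos: [0.4881, 0.1446, 0.0391]
ee_rot: [[0.528, -0.849, -0.001], [-0.849, -0.528, 0.001], [-0.002, 0.0, -1.0]]
force: [-0.4, -0.2, -0.1]
grip_width: 0.011
```

```bash
python3 s.py
```

```text
[0.48813031 0.14455877 0.03912183] slot ang -58.14555799176974 [-0.42983621 -0.18531128 -0.12681823] [ 0.00604644 -0.03655521 -0.09209583] 0.01098241331150516 f_tool [-0.06919776  0.46283887  0.12717763]
```

Emit:
step_arm --plan '[[[0, 0, 0.1], [0, 0, 0], 0], [[0, 0, 0.15], [0, 0, 0], 0], [[0, 0, 0.15], [0, 0, 0], 0]]'

```text
time: 19.0
eef_pos: [0.4882, 0.1446, 0.038]
ee_rot: [[0.528, -0.849, -0.001], [-0.849, -0.528, 0.001], [-0.002, 0.0, -1.0]]
force: [-1.7, 0.8, 4.7]
grip_width: 0.011
```

```bash
python3 s.py
```

```text
[0.48823227 0.1445927  0.03802181] slot ang -58.14080485902862 [-1.73050443  0.76180117  4.67767973] [-0.0879937   0.29169315  0.00611613] 0.011009932689811394 f_tool [-1.5687631   1.06852758 -4.67470913]
```

Seated (4.7 N upward, at the same height as the original grasp). Opening, then lifting clear.

Emit:
step_arm --plan '[[[0, 0, 0], [0, 0, 0], 0.4], [[0, 0, 0], [0, 0, 0], 0.4], [[0, 0, 0], [0, 0, 0], 1], [[0, 0, 0], [0, 0, 0], 1], [[0, 0, 0], [0, 0, 0], 1], [[0, 0, 0], [0, 0, 0], 1], [[0, 0, -4], [0, 0, 0], 1], [[0, 0, -10], [0, 0, 0], 1], [[0, 0, -16], [0, 0, 0], 1], [[0, 0, -18], [0, 0, 0], 1], [[0, 0, -18], [0, 0, 0], 1]]'

```text
time: 20.38
eef_pos: [0.4889, 0.1444, 0.2191]
ee_rot: [[0.528, -0.849, 0.002], [-0.849, -0.528, 0.002], [-0.0, -0.002, -1.0]]
force: [-0.8, 0.3, 0.4]
grip_width: 0.0854
```

```bash
python3 s.py
python3 - <<'E'
from h import *
c=cam('wrist'); im,D=grab_frame('wrist'); P=cloud(c,D); hsv=cv2.cvtColor(im,cv2.COLOR_RGB2HSV)
w=(hsv[...,0]<20)&(hsv[...,1]>110); near=np.hypot(P[...,0]-.489,P[...,1]-.144)<.06
for k,a,b in (('top',.07,.09),('stand',.025,.0305)):
    q=P[w&near&(P[...,2]>a)&(P[...,2]<b)]; print(k,len(q),cv2.minAreaRect((q[:,:2]*1000).astype(np.float32)),np.median(q,0),np.percentile(q[:,2],95))
u,v=map(int,px(c,[.489,.144,.05])); a=cv2.resize(im[max(0,v-90):v+90,u-120:u+120],(640,480))
t,_=grab_frame('top'); b=cv2.resize(t[130:310,80:460],(640,303)); 
save('end',cv2.resize(np.vstack([a,b]),(490,600)))
E
```

```text
[0.48886695 0.14436646 0.21907253] slot ang -58.138805815101186 [-0.82378682  0.29083332  0.38820941] [ 0.00371305 -0.03434935 -0.04214635] 0.0853505002519589 f_tool [-0.68201306  0.54524912 -0.38920032]
top 479 ((487.76593017578125, 144.43850708007812), (11.554253578186035, 30.416690826416016), 31.996885299682617) [0.48839393 0.14335744 0.07932097] 0.08045136699902575
stand 1979 ((488.639892578125, 143.7664337158203), (49.5345458984375, 62.16765213012695), 31.466325759887695) [0.49325401 0.138575   0.02853579] 0.029780595934664065
```

View pics/end.png

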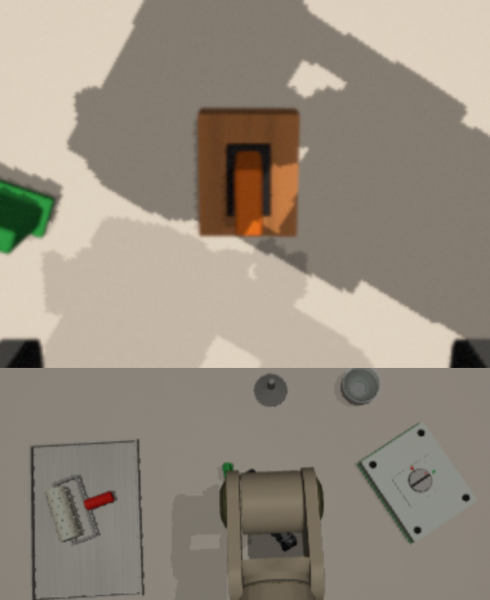

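The final view shows the key home and upright in its stand: top at z 0.0793, as at the start, and within 1.2 mm of the stand's centre. The cover's slot is turned a quarter, and the bystanders appear where they were.

```bash
python3 -c "
from h import *
print(env.finish_job())"
```

```text
the job is handed in; nothing more can be done
None
```

I took the orange key from its stand, put its blade in the slot, and pushed the cover in about 4–6 mm with roughly 7–9 N. I then turned it clockwise about a quarter turn, lifted out, set the key back in its stand and handed the job in at about 20 s. No verdict was reported.

**Cover:** The slot now lies at −55.75°, against about +33.5° before, so it has turned about 89°. The red dot is by the green one. The face is back up at z 0.0424, about 3 mm above the bezel. I felt no clear torque rise at the stop (readings of 0.05 N m or less, within noise), so I judged the stop by angle and by the dots.

**Forces:** The wrist readings stayed below about 10 N in total throughout the push and turn, against the 40 N limit.

**Key:** It is released and upright, with its top at z 0.0793, the same as at the start. It stands within about 1.2 mm of the stand's centre as measured, and the camera readings themselves differed by up to about 1 mm between views.

**Bystanders:** The tin, docker, ramekin and funnel look unmoved in the last top view, though I did not measure them.

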